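# Take the bayonet hood off the studio camera

### The arm

A 7-joint arm with a two-finger parallel gripper is mounted at the origin on the work surface. World frame = base frame: x ahead of the robot, y to its left, z up, the work surface at z = 0. Lengths are in m, angles in rad, forces in N, time in s.
With the tool pointing down it reaches from about 0.35 to 0.9 m from the base axis. Payload 8.1 kg.
Tool frame: the origin (TCP) lies midway between the tips of the shut fingers; the grasp point (between the pads) lies 19 mm behind it (arm.hold_point_z is the distance from the TCP to the grasp point, in m); z points along the fingers, y is the direction in which the jaws open and shut (so a half turn about z gives the same grasp; the last joint's range is limited). The gripper opens to 92 mm and grips with 3 to 60 N. Pads are 19 mm wide; open, the fingers measure 130 mm over their backs; the gripper's body (75 mm by 190 mm) begins 47 mm behind the grasp point.
Start: joints at [1.149, 0.434, 0.025, 1.573, -0.012, 1.134, -0.075], TCP at [0.196, -0.594, 0.227] pointing down, gripper open.
Joint ranges: [-2.62, 2.62], [-0.44, 2.09], [-1.27, 1.32], [0.08, 2.57], [-1.32, 4.46], [0.12, 2], [-2.74, 2.74]. Speed limits (rad/s): [2.22, 2.22, 3.01, 3.01, 3.14, 3.14, 3.14].

### API

Orientations are given as a rotation vector (axis times angle).
In Python, from cell import arm gives the robot as it stands.
- The arm moves only by the shell command python3 -m pendant 'ROWS' [FORCE]. ROWS is JSON, a list of rows, each a list of 3 entries, a list of its own where there are three numbers: the shift along the tool's x, y, z in m, then the turn, a rotation vector about the tool's x, y, z in degrees, then the finger opening in m, from 0 to 0.0918. A call has 1 to 10 rows; each row shifts and turns the commanded pose from where the row before left it, along the tool's axes as they then stand; what a row does not reach is not made up. A row lasts 1/8 s, in which the tool goes at most 62.5 mm and 10.7 degrees, less where a joint would pass 70% of its speed; a pose out of reach is approached as far as the arm can. A call with a gripper value outside its range is refused whole. The fingers move at their own pace and stop on an object; FORCE is the grip in N (left out, the last holds). Time passes only in rows, so rows that do not move let the fingers close. It gives the time, the measured TCP pose, the force and the opening at its end, in the units of the state.
- arm.observe(): the state, without advancing time (a new reading comes with each control period).
- arm.get_image(name): name is "scene" or "top" or "wrist"; returns (picture, depth): 400x640x3 uint8, red, green, blue; 400x640 float32, m along the optical axis (not along the pixel's ray), 0 where there is no reading.
- arm.camera_params(name): a dict with "fovy" (degrees; the focal length in pixels is half the picture's height over the tangent of half this angle, whatever the lens; pixels are square), "cx", "cy" (the principal point, pixels), "rvec" (rotation vector, rad) and "tvec" (3), from world to camera coordinates, as OpenCV has them; the wrist camera has in their place "mount" (4x4, takes a point from camera to tool coordinates, whose origin is the TCP and whose axes are the flange's). Camera axes: x right, y down, z forward; pixel columns grow to the right and rows downward; lengths in m; the calibration is good to about 2 mm. The wrist camera is an equidistant fisheye: a pixel r from the principal point sees the ray r / f radians off the axis. A picture is of the moment at which its call begins: read the wrist's pose just before it. camera_params takes no time and is no camera call.
- arm.sign_off(): hands the job in, once; it reports no verdict.
Trained networks look in the newest picture that a camera, given by its name, has taken for a name from the list of things; names that differ only in an ending like _2 or _b are one class to them, and where a whole thing is asked for, a point or a joint stands for the part that bears it (a point fixed in the world has none). Each returns a list of dicts, best first, with "conf" (0 to 1); they miss things now and then, are a little off and sometimes report something else, mostly with a low value. They report only what shows in the picture. A call takes as long as a camera call. They do not tell look-alikes from the thing itself.
- arm.look_for(camera, label): "rect" ([centre column, centre row, width, height] in pixels, round what is visible of it).
- arm.masks_of(camera, label): "pixels" (400x640 bool, what is visible of it) and "rect" ([centre column, centre row, width, height] in pixels, round what is visible of it).
The state is a dict: "clock": time; "joints": joint angles; "dq": joint speeds; "joint_efforts": joint torques, N m; "position": TCP position; "ee_rot": TCP orientation; "force": force on the tool from outside, world axes, zero at the start; "ft_torque": the same for the moment, N m; "width": opening from 0.0 (shut) to 1.0 (fully open).
Only numpy, scipy, OpenCV 4.12 (cv2) and the standard library are available. Lean on these libraries where they do the work, as an engineer would, in place of code of your own. Each camera call takes 0.05 s, during which the arm holds its last target.

### The job

The rug photos are done and the camera lies on its back on the felt mat. Take the hood off its lens: pinch in the release button, turn the hood anticlockwise until you feel its stop, lift it off and stand it in the wooden tray the same way up as it was, clear of the battery. The camera is only lying there, so do not wrench it round, drag it, tip it or lift it; do not crush the thin hood, drop it or bang it down, and leave everything else where it is.

Things in the scene. Friction and masses are not known exactly. Their poses are not given: they have to be found in the camera images.
- camera: the studio camera, 1.1 kg, black, lying loose on its back on the felt mat, lens straight up; body 130 mm (its y) x 84 mm, 42 mm thick, a 60 mm high hand grip at its -y end. Origin: on the lens axis at the underside, z up that axis. Only its weight holds it: it slides or tips when pushed or pulled by more than a few newtons at the hood, and turns if twisted by more than about 0.3 N m
- lens_front (a point): point on the lens axis where the hood's lower rim sits, 106 mm above the camera's underside, axes as the camera's. Below it is the ribbed front barrel (60 mm across, 22 mm tall), below that the fixed barrel, 62 mm across. The nose of the lens, 44 mm across (52 mm over its three bayonet lugs), reaches 20 mm above this point inside the hood
- hood: the lens hood: plain black plastic tube on the front of the lens, 59 mm outside diameter, 45 mm tall, 65 g, open at both ends. Origin: centre of its lower rim; z up its axis; its +x side carries the grey release button, at first on the hand grip side of the camera (its -y). Three lugs inside its lower 6 mm sit under three of the lens: it cannot be lifted until turned to its stop
- hood_rim (a point): centre of the hood's lower rim. Anticlockwise from above, the hood turns 62 degrees on the front barrel to a hard stop (drag up to 0.15 N m); but the front barrel first turns along easily by 0 to 31 degrees (unseen, as the focus was left): 62 to 93 degrees in all, so feel for the stop. Free only in the last 5 degrees; eased back 2 or 3 degrees from the stop it lifts off, drag 3 N over 20 mm
- hood_grip (a point): the point on the hood's axis at the height of the middle of the release button's pressing face, 31 mm above the hood's lower rim; axes as the hood's. Across the hood from the button is a ribbed patch for the other finger
- button_pad (a point): the middle of the release button's pressing face, on the outside of the hood's +x side, 33.5 mm from the axis and 31 mm above the lower rim; axes as the hood's
- hood_button (a joint): the release button: a sprung rocker in the hood's wall, 13 mm wide, 16 mm tall, its face about 4 mm proud at mid height; pressed towards the axis. 0 out (locked), 0.35 rad flush with the wall, lock free from about 0.25. About 5 N at its middle presses it flush. Pinching the hood between button and ribbed patch presses it; it must stay pressed for the first third of the turn
- tray: shallow wooden tray fixed on the table, outside 160 mm (x) by 210 mm (y), walls 6 mm thick and 16 mm tall in all. Origin: centre of its underside; its floor is 6 mm above the origin. The battery lies across its -y end; the rest is free
- tray_floor (a point): centre of the tray's inner floor; axes as the tray's
- mat: grey felt mat under the camera, 240 mm (x) by 280 mm (y), 4 mm thick, fixed. Origin: centre of its underside
- eyelet_a (a point): strap eyelet at the grip end of the camera body, 72 mm from the lens axis along the camera's -y
- eyelet_b (a point): strap eyelet at the other end of the camera body, 58 mm from the lens axis along the camera's +y
- lens_cap: small black lens cap, a disc 49 mm across and 8 mm thick, lying on the felt mat; leave it alone. Origin: centre of its underside
- blower: dark grey rubber blower bulb for dusting lenses, 40 mm thick, 105 mm long, lying on the felt mat; leave it alone. Origin: at its underside
- battery: dark grey camera battery, 56 x 38 x 20 mm, lying flat in the tray near the tray's -y end; leave it alone. Origin: centre of its underside
- cone_stand: wooden cone stand: disc 150 mm across with a thin upright steel rod, 224 mm tall; leave it alone. Origin: centre of its underside
- bottle: clear drinks bottle with a yellow cap, 76 mm across, 205 mm tall; leave it alone. Origin: centre of its underside
- scissors: scissors with dark blue handles, 190 mm long, lying flat; leave them alone. Origin: near the pivot
- knife: black craft knife, 140 mm long, lying flat; leave it alone. Origin: about its middle
- tape: roll of paper tape, 96 mm across, 24 mm tall, lying flat; leave it alone. Origin: centre of its underside
Not all that is in view belongs to the job. Of the things shaped like the hood, the black one is meant. Several things have the shape of the camera; the one meant has the colours described above.

How it is judged:
On the way, in this order (a step that is already met when the one before it is completed fails the run):
1. the release button is pressed in while the hood is on the lens (value of joint hood_button above 0.22 rad and z of hood in the frame of camera below 0.111 m), for 0.1 s.
2. the hood is off, clear above the lens (z of hood in the frame of camera above 0.13 m), for 0.1 s.
At the end, for the whole second after the job is handed in: The hood stands on the tray's floor inside the tray, lower rim down (height within 3 mm, upright within 0.08 rad), released and at rest; the camera lies on its back on the mat (within 0.05 rad), both its strap eyelets within 6 mm of where they were at the start (x of hood in the frame of tray_floor between -0.05 and 0.05 m and y of hood in the frame of tray_floor between -0.075 and 0.075 m and z of hood in the frame of tray_floor between -0.003 and 0.003 m and angle between hood's own z axis and vertical below 0.08 rad and linear speed of hood below 0.02 m/s and not (distance of any of eyelet_a, eyelet_b from where it was at the start of the episode above 0.006 m) and angle between camera's own z axis and vertical below 0.05 rad); the robot touches nothing.
It fails at once if the camera is shoved, wrenched round, lifted or tipped: a strap eyelet more than 6 mm from where it was, or tilt over 0.1 rad (distance of any of eyelet_a, eyelet_b from where it was at the start of the episode above 0.006 m or angle between camera's own z axis and vertical above 0.1 rad).
It fails at once if the thin hood is crushed: more than 90 N in all (45 N from each finger) (contact force between the fingers and hood above 90 N).
It fails at once if the hood is dropped: out of the fingers and moving faster than 0.4 m/s (contact force between the fingers and hood below 0.2 N and linear speed of hood above 0.4 m/s).
It fails at once if the hood is banged down: more than 60 N on the tray (contact force between hood and tray above 60 N).
It fails at once if something else is disturbed: moved by more than 25 mm (distance of any of lens_cap, blower, battery, cone_stand, bottle, scissors, knife, tape from where it was at the start of the episode above 0.025 m).
It also fails if it takes over 67 s, if anything falls off the work surface, if the arm or the gripper's body presses on something with over 40 N, if the wrist force passes 120 N, or if a joint passes its speed limit or range.

## Working session

There is one attempt and no reset: what is moved stays moved. The work goes in short steps, Python scripts to look and compute and a shell command to move; the robot and the scene stay as the last step left them, time stands still between calls to the robot, and variables do not carry over. Pictures are saved under pics/ and viewed, and the job is handed in when it is done.

```bash
ls; mkdir -p pics
python3 - <<'E'
from cell import arm
import cv2
print(arm.observe())
for n in ["scene","top","wrist"]:
    im,d=arm.get_image(n); cv2.imwrite(f"pics/{n}0.png",im[:,:,::-1]); print(n,arm.camera_params(n))
E
```

```text
pics
{'clock': 0.0, 'joints': array([ 1.14938935,  0.43523076,  0.02500096,  1.57410688, -0.01159263,
        1.13401251, -0.07510242]), 'dq': array([ 0.00048377, -0.00081216,  0.00053888,  0.00020853, -0.00099337,
        0.00153937,  0.00042036]), 'joint_efforts': array([-4.00571316e-04, -6.67846298e+01,  9.85026062e-01, -3.14454961e+01,
       -6.04950730e-02,  4.27916273e-02,  2.06413902e-04]), 'position': array([ 0.19565902, -0.59303402,  0.2259367 ]), 'ee_rot': array([-3.10024951e+00, -4.98268875e-01,  6.54654502e-04]), 'force': array([ 0.16219347, -0.50187858,  0.04968981]), 'ft_torque': array([-0.01557588,  0.0095317 ,  0.01848028]), 'width': 1.0021604747815926}
scene {'fovy': 51.83292695620979, 'cx': 319.9110381578756, 'cy': 193.59749409171565, 'rvec': array([ 0.75119524,  2.51404859, -1.20907752]), 'tvec': array([ 0.43296021, -0.08275104,  1.4352932 ])}
top {'fovy': 55.191185513102134, 'cx': 319.42231532575744, 'cy': 197.64689190839016, 'rvec': array([ 2.14555271, -2.11647037,  0.18426921]), 'tvec': array([-0.01833387,  0.55779332,  1.09299365])}
wrist {'fovy': 65.70646984690485, 'cx': 314.5085615684224, 'cy': 200.6460551772724, 'mount': array([[ 2.16660174e-04, -9.52239767e-01, -3.05351240e-01,
         8.34013706e-02],
       [ 9.99999975e-01,  1.87356041e-04,  1.25273097e-04,
         3.72313246e-04],
       [-6.20806249e-05, -3.05351260e-01,  9.52239783e-01,
        -1.58109615e-01],
       [ 0.00000000e+00,  0.00000000e+00,  0.00000000e+00,
         1.00000000e+00]])}
```

View pics/top0.png

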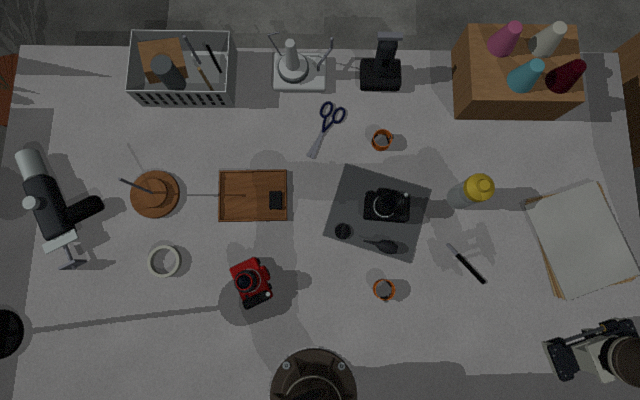

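View pics/scene0.png

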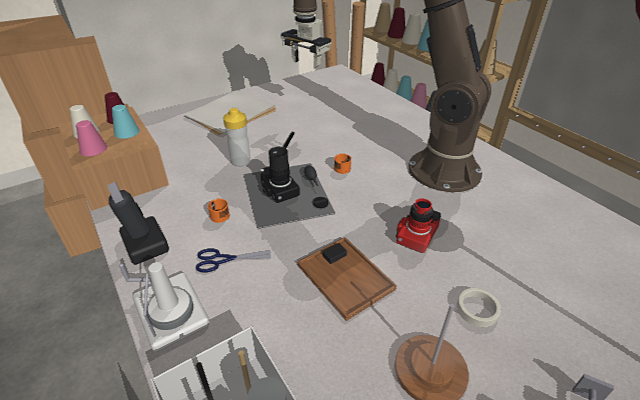

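View pics/wrist0.png

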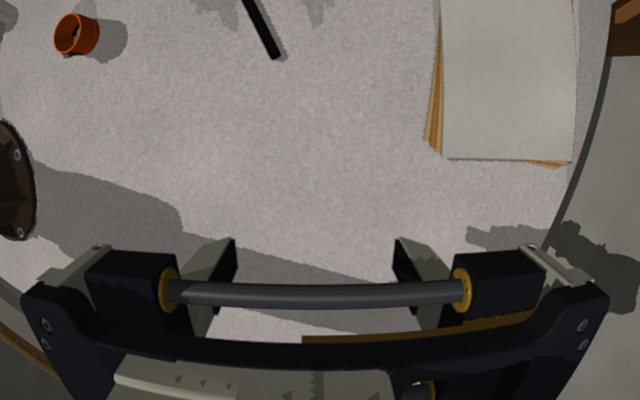

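```bash
cat > h.py <<'E'
from cell import arm
import numpy as np, cv2
from scipy.spatial.transform import Rotation as R
def cam(n,o=None):
    p=arm.camera_params(n)
    f=200/np.tan(np.radians(p["fovy"])/2)
    if n=="wrist":
        T=np.eye(4);T[:3,:3]=R.from_rotvec(o["ee_rot"]).as_matrix();T[:3,3]=o["position"]
        M=T@p["mount"]
    else:
        Rm=R.from_rotvec(p["rvec"]).as_matrix();M=np.eye(4);M[:3,:3]=Rm.T;M[:3,3]=-Rm.T@p["tvec"]
    return M,f,p["cx"],p["cy"]
def cloud(n,d,o=None):
    M,f,cx,cy=cam(n,o)
    v,u=np.mgrid[0:400,0:640]; x=(u-cx)/f;y=(v-cy)/f
    if n=="wrist":
        r=np.hypot(x,y)+1e-9; s=np.tan(np.clip(r,0,1.5))/r; x=x*s;y=y*s
    P=np.stack([x*d,y*d,d],-1)@M[:3,:3].T+M[:3,3]
    P[d<=0]=np.nan
    return P
def snap(n,name):
    o=arm.observe(); im,d=arm.get_image(n); cv2.imwrite(f"pics/{name}.png",im[:,:,::-1]); return o,im,d,cloud(n,d,o)
E
python3 - <<'E'
from h import *
for n in ["top","scene"]:
    o,im,d,P=snap(n,n+"1")
    for l in ["hood","camera","hood_button","tray","battery","mat","lens_cap","blower","bottle"]:
        for r in arm.masks_of(n,l)[:3]:
            m=r["pixels"]; q=P[m]; q=q[~np.isnan(q[:,0])]
            print(n,l,round(r["conf"],2),np.round(r["rect"]),m.sum(),np.round(np.median(q,0),3),np.round(np.percentile(q,[3,97],axis=0),3).tolist() if len(q) else 0)
E
```

```text
top hood 0.82 [384. 138.  26.  24.] 264 [ 0.751 -0.204  0.024] [[0.72, -0.232, -0.001], [0.777, -0.173, 0.047]]
top hood 0.63 [384. 290.  16.  25.] 150 [ 0.283 -0.218  0.027] [[0.261, -0.229, -0.001], [0.314, -0.173, 0.047]]
top hood 0.49 [389. 202.  26.  21.] 235 [ 0.542 -0.199  0.137] [[0.51, -0.234, 0.088], [0.566, -0.175, 0.158]]
top camera 0.78 [386. 202.  45.  35.] 1211 [ 0.527 -0.199  0.054] [[0.494, -0.271, 0.023], [0.581, -0.147, 0.133]]
top hood_button 0.42 [468. 264.  38.  36.] 206 [ 0.358 -0.463  0.009] [[0.323, -0.498, 0.001], [0.419, -0.409, 0.013]]
top tray 0.7 [330. 133.  39.  61.] 403 [ 0.817 -0.028  0.008] [[0.705, -0.086, -0.0], [0.873, 0.021, 0.014]]
top tray 0.66 [252. 195.  66.  54.] 3248 [0.573 0.205 0.007] [[0.494, 0.097, 0.002], [0.647, 0.294, 0.017]]
top tray 0.17 [376. 212. 106.  95.] 5221 [ 0.513 -0.171  0.004] [[0.396, -0.327, -0.0], [0.649, -0.048, 0.01]]
top battery 0.75 [276. 199.  11.  23.] 232 [0.55  0.125 0.026] [[0.527, 0.106, 0.008], [0.578, 0.142, 0.029]]
top mat 0.62 [376. 211. 106.  96.] 5063 [ 0.515 -0.169  0.004] [[0.397, -0.327, 0.0], [0.651
[... 1718 characters left out ...]
, -0.175, 0.155]]
scene battery 0.88 [334. 253.  21.  23.] 299 [0.561 0.131 0.024] [[0.533, 0.109, 0.008], [0.584, 0.144, 0.028]]
scene mat 0.63 [292. 196.  90.  66.] 2854 [ 0.558 -0.141  0.003] [[0.419, -0.323, 0.0], [0.658, -0.044, 0.007]]
scene mat 0.44 [278. 161.  22.  25.] 390 [ 0.539 -0.193  0.137] [[0.51, -0.234, 0.11], [0.566, -0.175, 0.154]]
scene lens_cap 0.43 [321. 202.  17.  17.] 120 [ 0.464 -0.079  0.012] [[0.443, -0.101, 0.008], [0.486, -0.061, 0.014]]
scene blower 0.62 [310. 174.  15.  19.] 141 [ 0.429 -0.199  0.033] [[0.41, -0.226, 0.017], [0.438, -0.162, 0.043]]
scene bottle 0.95 [236. 135.  25.  59.] 1106 [ 0.584 -0.411  0.113] [[0.548, -0.442, 0.011], [0.607, -0.401, 0.2]]
```

```bash
python3 -m pendant '[[[0.046,-0.026,-0.0064],[0,0,0],0.09],[[0.046,-0.026,-0.0064],[0,0,0],0.09],[[0.046,-0.026,-0.0064],[0,0,0],0.09],[[0.046,-0.026,-0.0064],[0,0,0],0.09],[[0.046,-0.026,-0.0064],[0,0,0],0.09],[[0.046,-0.026,-0.0064],[0,0,0],0.09],[[0.046,-0.026,-0.0064],[0,0,0],0.09],[[0.046,-0.026,-0.0064],[0,0,0],0.09],[[0.046,-0.026,-0.0064],[0,0,0],0.09],[[0.046,-0.026,-0.0064],[0,0,0],0.09]]' 10; python3 -m pendant '[[[0,0,0],[0,0,9],0.09],[[0,0,0],[0,0,9],0.09],[[0,0,0],[0,0,0],0.09],[[0,0,0],[0,0,0],0.09]]'
python3 - <<'E'
from h import *
o,im,d,P=snap("wrist","w1"); np.save("P1.npy",P)
print(o)
for l in ["hood","camera","hood_button"]:
    for r in arm.masks_of("wrist",l)[:3]:
        m=r["pixels"]; q=P[m]; q=q[~np.isnan(q[:,0])]
        print(l,round(r["conf"],2),np.round(r["rect"]),m.sum(),np.round(np.median(q,0),3),np.round(np.percentile(q,[3,97],axis=0),3).tolist())
        np.save(f"m_{l}.npy",m) if r["conf"]>.4 else 0
E
```

```text
clock: 2.4
position: [0.5522, -0.2012, 0.2911]
ee_rot: [3.101, 0.498, 0.0]
force: [-0.1, -0.6, -0.3]
width: 0.978
clock: 2.9
position: [0.5511, -0.2026, 0.2908]
ee_rot: [3.141, 0.012, -0.0]
force: [-0.0, 0.2, 0.0]
width: 0.98
{'clock': 2.9, 'joints': array([ 0.35169925,  0.33528999, -0.1241245 ,  1.56378708,  0.04313025,
        1.2452009 , -1.34233092]), 'dq': array([ 4.76179715e-03, -6.05480338e-04, -4.00942004e-03, -7.99731090e-04,
        5.54470876e-04,  5.57191905e-06, -8.92693589e-03]), 'joint_efforts': array([-2.73342691e-01, -6.04792142e+01, -8.91787335e-01, -3.29944682e+01,
       -4.47698962e-02, -7.25966971e-02, -7.96720362e-02]), 'position': array([ 0.5511346 , -0.20257563,  0.29075385]), 'ee_rot': array([ 3.1414601e+00,  1.2327375e-02, -5.8650937e-05]), 'force': array([-0.0283541 ,  0.21735435,  0.00430506]), 'ft_torque': array([ 0.05122027,  0.04419983, -0.01965398]), 'width': 0.9796967462432008}
hood 0.87 [316.  24.  49.  44.] 974 [ 0.762 -0.205  0.028] [[0.721, -0.232, 0.001], [0.778, -0.175, 0.046]]
hood 0.79 [320. 199.  60.  67.] 1724 [ 0.531 -0.207  0.141] [[0.511, -0.237, 0.112], [0.567, -0.177, 0.156]]
hood 0.72 [ 95. 153.  99.  98.] 7168 [0.581 0.191 0.006] [[0.497, 0.091, 0.004], [0.649, 0.296, 0.017]]
camera 0.84 [323. 174. 102.  84.] 6093 [ 0.551 -0.209  0.058] [[0.505, -0.272, 0.031], [0.589, -0.15, 0.13]]
```

View pics/w1.png

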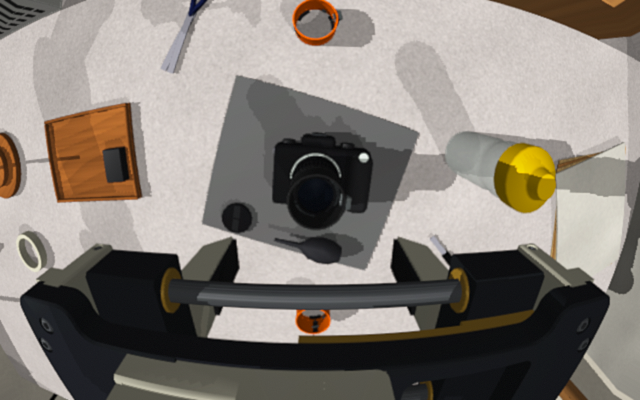

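```bash
cat > fit.py <<'E'
from h import *
from scipy.optimize import least_squares
def circ(q,r=None):
    if r is None:
        f=lambda p:np.hypot(q[:,0]-p[0],q[:,1]-p[1])-p[2]; s=least_squares(f,[*q[:,:2].mean(0),.029],loss='soft_l1',f_scale=.001)
    else:
        f=lambda p:np.hypot(q[:,0]-p[0],q[:,1]-p[1])-r; s=least_squares(f,[*q[:,:2].mean(0)],loss='soft_l1',f_scale=.001)
    return s.x, np.sqrt(np.mean(s.fun**2))
E
python3 - <<'E'
from fit import *
P=np.load("P1.npy"); im=cv2.imread("pics/w1.png")
near=(np.hypot(P[...,0]-.538,P[...,1]+.206)<.05)
q=P[near&(P[...,2]>.148)]; print(len(q),q[:,2].max(),np.percentile(q[:,2],[50,90]))
q=P[near&(P[...,2]>.1525)];print(len(q),circ(q),q[:,:2].min(0),q[:,:2].max(0))
# outer side wall
for lo,hi in [(.113,.125),(.125,.135),(.135,.15)]:
    s=P[near&(P[...,2]>lo)&(P[...,2]<hi)]; 
    x,e=circ(s[np.hypot(s[:,0]-.538,s[:,1]+.206)>.026]); print(lo,len(s),x,e, "ymin",s[:,1].min(), s[np.argmin(s[:,1])])
b=(np.abs(P[...,2]-.046)<.006)&(np.hypot(P[...,0]-.538,P[...,1]+.206)<.1)
n,l,st,c=cv2.connectedComponentsWithStats(b.astype(np.uint8)); k=1+np.argmax(st[1:,4]); 
qq=P[l==k][:,:2]; print("body",len(qq),cv2.minAreaRect((qq*1000).astype(np.float32)))
g=P[(np.abs(P[...,2]-.064)<.005)&(np.hypot(P[...,0]-.538,P[...,1]+.206)<.1)]; print("grip",len(g),np.median(g,0),cv2.minAreaRect((g[:,:2]*1000).astype(np.float32)))
cv2.imwrite("pics/w1c.png",cv2.resize(im[120:260,240:400],None,fx=4.5,fy=4.2,interpolation=cv2.INTER_CUBIC)*2)
E
```

```text
23024 0.4102706237622423 [0.39383221 0.40558275]
22827 (array([ 0.53130233, -0.20382045,  0.04868106]), np.float64(0.004367783795472394)) [ 0.5086804  -0.25594482] [ 0.58368249 -0.1562327 ]
0.113 937 [ 0.53955393 -0.20501612  0.02814075] 0.0005997148137870919 ymin -0.23300784222009216 [ 0.54497442 -0.23300784  0.12321006]
0.125 991 [ 0.53930951 -0.2048224   0.0281163 ] 0.0005412633302249457 ymin -0.2348660355355768 [ 0.54490678 -0.23486604  0.12695824]
0.135 532 [ 0.53923435 -0.2055882   0.02844353] 0.001679622772349261 ymin -0.24037633950928303 [ 0.5420085  -0.24037634  0.14681871]
body 2498 ((553.3632202148438, -208.00347900390625), (87.43509674072266, 141.72088623046875), 9.61509895324707)
grip 1143 [ 0.53819768 -0.2606955   0.06345678] ((548.3939819335938, -240.39236450195312), (109.70121765136719, 73.448486328125), 53.91109085083008)
```

View pics/w1c.png

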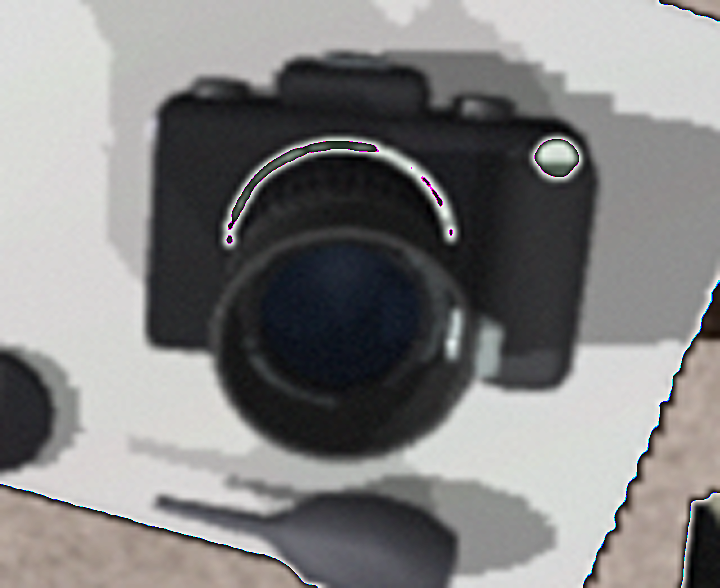

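Run:
```python
from fit import *
P=np.load("P1.npy")
c=np.array([.539,-.205]); rad=np.hypot(P[...,0]-c[0],P[...,1]-c[1])
q=P[(rad<.036)&(P[...,2]>.1525)&(P[...,2]<.165)]
print(len(q),np.median(q[:,2]),circ(q),circ(q,.0285)); a=np.arctan2(q[:,1]-c[1],q[:,0]-c[0])
for t in range(-180,180,30):
    s=np.abs((np.degrees(a)-t+180)%360-180)<10
    if s.sum(): print(t,s.sum(),np.round(np.percentile(rad[(rad<.036)&(P[...,2]>.1525)&(P[...,2]<.165)][s]*1000,[2,98]),1))
for lo,hi in [(.113,.125),(.125,.135)]:
    m=(rad>.026)&(rad<.033)&(P[...,2]>lo)&(P[...,2]<hi)
    print(circ(P[m],.0295))
# button
m=(rad>.031)&(rad<.038)&(P[...,2]>.125)&(P[...,2]<.152)&(P[...,1]<c[1])
b=P[m]; print("button",len(b),b.mean(0),b.min(0),b.max(0),np.degrees(np.arctan2(b[:,1].mean()-c[1],b[:,0].mean()-c[0])))
# body mask top-down
g=np.zeros((200,200),np.uint8)
m=(P[...,2]>.03)&(P[...,2]<.07)&(rad<.11)
for x,y in P[m][:,:2]:
    i=int((x-c[0])*1000+100);j=int(100-(y-c[1])*1000)
    if 0<=i<200 and 0<=j<200:g[199-i,j]=255
g=cv2.morphologyEx(g,cv2.MORPH_CLOSE,np.ones((5,5)))
cv2.imwrite("pics/td.png",cv2.resize(g,None,fx=3,fy=3))
```

```text
449 0.15483646270048868 (array([ 0.53874462, -0.20439209,  0.02823521]), np.float64(0.0007884185048289273)) (array([ 0.53873992, -0.20438605]), np.float64(0.0008286038890824588))
-180 29 [27.4 30.3]
-150 28 [27.1 29.7]
-120 24 [26.4 29.4]
-90 27 [26.5 28.7]
-60 19 [26.3 28.7]
-30 25 [26.2 28.8]
0 24 [26.9 29. ]
30 24 [27.  29.5]
60 25 [27.3 29.9]
90 17 [28.5 29.7]
120 25 [27.5 30.2]
150 27 [27.7 30.6]
(array([ 0.54014515, -0.20472848]), np.float64(0.001671178060394748))
(array([ 0.54030217, -0.20502106]), np.float64(0.0015535808054499033))
button 58 [ 0.53657434 -0.23783239  0.14894077] [ 0.52958793 -0.24037634  0.14165627] [ 0.54287054 -0.23532416  0.15111133] -94.22534307181562
```

View pics/td.png

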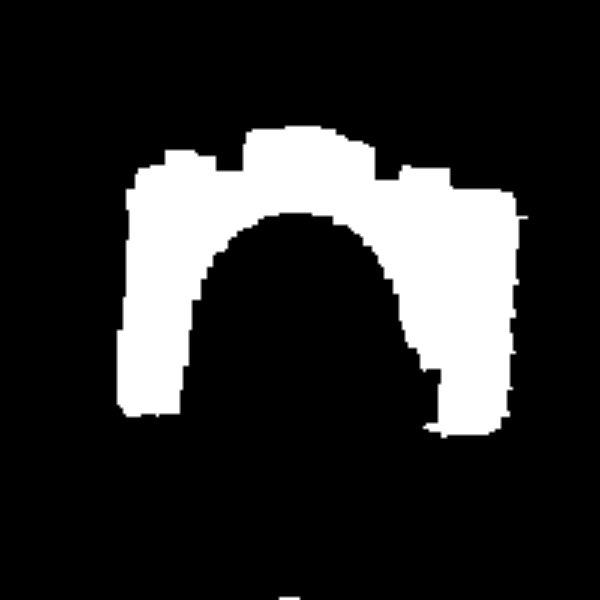

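Run:
```python
from fit import *
for n in ["top","scene"]:
    o,im,d,P=snap(n,n+"2")
    rad=np.hypot(P[...,0]-.5388,P[...,1]+.2045)
    q=P[(rad<.036)&(P[...,2]>.151)&(P[...,2]<.165)]
    print(n,len(q),np.median(q[:,2]),circ(q),circ(q,.0285))
```

```text
top 53 0.15473858485650216 (array([ 0.53686174, -0.20425423,  0.02820562]), np.float64(0.0010556216798773199)) (array([ 0.53705231, -0.20418565]), np.float64(0.0010684989871192962))
scene 46 0.15379754739768697 (array([ 0.53772069, -0.20472317,  0.02837572]), np.float64(0.0014934533382292368)) (array([ 0.53770895, -0.20472378]), np.float64(0.0015033721622625404))
```

```bash
python3 -m pendant '[[[0,0,0],[0,0,4],0.09],[[-0.013,0.003,0.02],[0,0,0],0.09],[[0,0,0.04],[0,0,0],0.09],[[0,0,0.04],[0,0,0],0.09],[[0,0,0],[0,0,0],0.09],[[0,0,0],[0,0,0],0.09]]'
python3 - <<'E'
from fit import *
o,im,d,P=snap("wrist","w2")
print(o["position"],o["ee_rot"],o["force"],o["ft_torque"],o["width"])
c=np.array([.538,-.2045]);rad=np.hypot(P[...,0]-c[0],P[...,1]-c[1])
q=P[(rad<.036)&(P[...,2]>.1525)&(P[...,2]<.16)]
print(len(q),np.median(q[:,2]),circ(q),circ(q,.0285))
m=(rad>.0315)&(rad<.038)&(P[...,2]>.125)&(P[...,2]<.152)
b=P[m]; print("button",len(b),b.mean(0),b.min(0),b.max(0),np.degrees(np.arctan2(b[:,1].mean()-c[1],b[:,0].mean()-c[0])))
E
```

```text
clock: 3.95
position: [0.5389, -0.2048, 0.1922]
ee_rot: [3.14, -0.102, 0.002]
force: [-0.4, 0.5, 0.8]
width: 0.983
[ 0.53892331 -0.20484536  0.1921856 ] [ 3.13956297e+00 -1.02162832e-01  2.47392795e-03] [-0.42208294  0.50429581  0.75935619] [ 0.03909585  0.02492233 -0.00597708] 0.9831304346326287
982 0.15489694644429775 (array([ 0.53887371, -0.2043891 ,  0.02817514]), np.float64(0.0007829027458073447)) (array([ 0.53886269, -0.20439188]), np.float64(0.000841292787566632))
button 106 [ 0.53722684 -0.23767366  0.14836097] [ 0.52954114 -0.23968614  0.13819405] [ 0.54327884 -0.23563063  0.15067648] -91.33512506001775
```

View pics/w2.png

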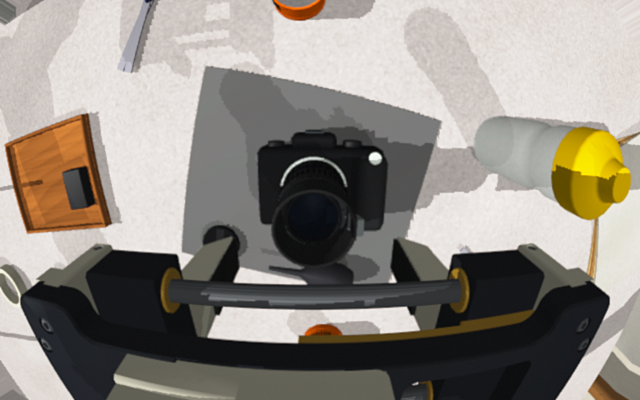

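```bash
python3 -m pendant '[[[0,0.0036,0.03],[0,0,0],0.09],[[0,0,0.03],[0,0,0],0.09],[[0,0,0.01],[0,0,0],0.09],[[0,0,0],[0,0,0],0.085],[[0,0,0],[0,0,0],0.078],[[0,0,0],[0,0,0],0.072],[[0,0,0],[0,0,0],0.072],[[0,0,0],[0,0,0],0.072]]' 14
python3 - <<'E'
from fit import *
o=arm.observe();print(o)
E
```

```text
clock: 5.0
position: [0.5379, -0.2083, 0.121]
ee_rot: [3.14, -0.103, 0.001]
force: [-0.2, 0.3, 0.6]
width: 0.785
{'clock': 5.0, 'joints': array([ 0.35616136,  0.46980663, -0.1100003 ,  1.80930429,  0.06540678,
        0.86559861, -1.42050875]), 'dq': array([ 0.00094796,  0.00373874, -0.00180093,  0.0013793 , -0.00138728,
       -0.00053539,  0.00101979]), 'joint_efforts': array([-3.00580701e-03, -6.45775151e+01, -1.01265918e+00, -2.65683281e+01,
       -2.45505053e-02, -7.28259492e-02,  5.43587812e-04]), 'position': array([ 0.53793819, -0.20827659,  0.12095974]), 'ee_rot': array([ 3.13976238e+00, -1.02547585e-01,  5.59584464e-04]), 'force': array([-0.22424759,  0.32647641,  0.59027974]), 'ft_torque': array([ 0.01827381,  0.03193006, -0.01872482]), 'width': 0.7849044218112063}
```

```bash
for w in 1; do python3 -m pendant '[[[0,0,0],[0,0,0],0.070],[[0,0,0],[0,0,0],0.070],[[0,0,0],[0,0,0],0.070]]'; python3 -m pendant '[[[0,0,0],[0,0,0],0.0685],[[0,0,0],[0,0,0],0.0685]]';  python3 -m pendant '[[[0,0,0],[0,0,0],0.0675],[[0,0,0],[0,0,0],0.0675]]'; done
```

```text
clock: 5.38
position: [0.5378, -0.2082, 0.1207]
ee_rot: [3.14, -0.102, -0.0]
force: [-0.1, -0.0, -0.2]
width: 0.761
clock: 5.62
position: [0.5378, -0.2082, 0.1207]
ee_rot: [3.14, -0.103, 0.0]
force: [0.1, -0.6, -0.2]
width: 0.745
clock: 5.88
position: [0.5378, -0.2082, 0.1207]
ee_rot: [3.14, -0.102, -0.0]
force: [-0.2, -0.2, -0.4]
width: 0.735
```

```bash
python3 -m pendant '[[[0,-0.0005,0],[0,0,0],0.0665],[[0,0,0],[0,0,0],0.0665]]'; python3 -m pendant '[[[0,-0.0005,0],[0,0,0],0.0655],[[0,0,0],[0,0,0],0.0655]]';  python3 -m pendant '[[[0,-0.0005,0],[0,0,0],0.0645],[[0,0,0],[0,0,0],0.0645]]'
```

```text
clock: 6.12
position: [0.5379, -0.2077, 0.1207]
ee_rot: [3.14, -0.102, 0.0]
force: [0.1, 0.5, 0.2]
width: 0.726
clock: 6.38
position: [0.5379, -0.2073, 0.1207]
ee_rot: [3.14, -0.103, -0.0]
force: [0.2, 0.4, 1.2]
width: 0.714
clock: 6.62
position: [0.5379, -0.2069, 0.1208]
ee_rot: [3.14, -0.103, 0.0]
force: [-0.0, -0.6, 1.1]
width: 0.7
```

```bash
python3 -m pendant '[[[0,-0.0005,0],[0,0,0],0.0635],[[0,0,0],[0,0,0],0.0635]]'; python3 -m pendant '[[[0,-0.0005,0],[0,0,0],0.0625],[[0,0,0],[0,0,0],0.0625]]';  python3 -m pendant '[[[0,-0.0005,0],[0,0,0],0.0615],[[0,0,0],[0,0,0],0.0615]]'; python3 -c "
from h import *
print(arm.observe())"
```

```text
clock: 6.88
position: [0.538, -0.2063, 0.1208]
ee_rot: [3.14, -0.103, 0.0]
force: [0.2, -0.5, 0.8]
width: 0.692
clock: 7.12
position: [0.538, -0.2058, 0.1208]
ee_rot: [3.14, -0.103, 0.0]
force: [-0.0, -0.9, 2.3]
width: 0.683
clock: 7.38
position: [0.538, -0.2053, 0.1208]
ee_rot: [3.14, -0.103, 0.0]
force: [0.1, -0.8, 0.9]
width: 0.671
{'clock': 7.375, 'joints': array([ 0.35149531,  0.46885548, -0.11045937,  1.81163117,  0.06567815,
        0.86454304, -1.4259279 ]), 'dq': array([-0.00116455, -0.00214887,  0.00038091,  0.00043639, -0.00119226,
       -0.00047378,  0.0011312 ]), 'joint_efforts': array([-5.49674593e-01, -6.33651924e+01, -1.54246096e+00, -2.59684092e+01,
       -2.93640560e-01, -1.21626360e-01, -1.50178123e-02]), 'position': array([ 0.53803723, -0.20530149,  0.12075783]), 'ee_rot': array([ 3.13977863e+00, -1.02629519e-01,  9.41567557e-05]), 'force': array([ 0.10969764, -0.75095969,  0.93565862]), 'ft_torque': array([-0.18239475,  0.12194933, -0.00102229]), 'width': 0.6706158003832997}
```

```bash
python3 -m pendant '[[[0,-0.0002,0],[0,0,0],0.0608],[[0,0,0],[0,0,0],0.0608]]'; python3 -m pendant '[[[0,-0.0003,0],[0,0,0],0.0601],[[0,0,0],[0,0,0],0.0601]]';  python3 -c "
from h import *
o=arm.observe();print(o['force'],o['ft_torque'])"
```

```text
clock: 7.62
position: [0.538, -0.205, 0.1207]
ee_rot: [-3.14, 0.102, -0.0]
force: [0.1, -0.2, 1.4]
width: 0.665
clock: 7.88
position: [0.5381, -0.2046, 0.1208]
ee_rot: [-3.14, 0.102, -0.0]
force: [0.6, 0.1, 1.9]
width: 0.657
[0.60539378 0.12786478 1.91869968] [0.02539337 0.09015155 0.0213352 ]
```

```bash
python3 -m pendant '[[[0,-0.0003,0],[0,0,0],0.0595],[[0,0,0],[0,0,0],0.0585],[[0,0,0],[0,0,0],0.0575]]' 14;  python3 -c "
from h import *
o=arm.observe();print(o['force'],o['ft_torque'])";python3 -m pendant '[[[0,0,0],[0,0,0],0.055],[[0,0,0],[0,0,0],0.055],[[0,0,0],[0,0,0],0.055]]';  python3 -c "
from h import *
o=arm.observe();print(o['force'],o['ft_torque'])"
```

```text
clock: 8.25
position: [0.5382, -0.2042, 0.1208]
ee_rot: [-3.14, 0.102, -0.0]
force: [-0.5, 2.3, 3.4]
width: 0.642
[-0.46823555  2.26079278  3.36152305] [ 0.27440459  0.1649872  -0.01105863]
clock: 8.62
position: [0.5381, -0.2042, 0.1208]
ee_rot: [-3.14, 0.102, -0.0]
force: [0.8, 2.3, 4.8]
width: 0.641
[0.76647857 2.3439856  4.76997641] [ 0.55233255  0.15636728 -0.01011646]
```

```bash
python3 -m pendant '[[[0,-0.0005,-0.0003],[0,0,0],0.055],[[0,0,0],[0,0,0],0.055]]';  python3 -c "
from h import *
o=arm.observe();print(o['force'],o['ft_torque'])"
```

```text
clock: 8.88
position: [0.5381, -0.2041, 0.1208]
ee_rot: [3.14, -0.103, -0.0]
force: [0.9, 0.3, -0.5]
width: 0.643
[ 0.86327659  0.26548064 -0.53583943] [ 0.12864945 -0.13918436  0.03183818]
```

```bash
cat > s.py <<'E'
from h import *
o=arm.observe(); Rm=R.from_rotvec(o['ee_rot']).as_matrix()
print("yaw %.2f"%np.degrees(np.arctan2(Rm[1,0],Rm[0,0])),"tilt %.2f"%np.degrees(np.arccos(-Rm[2,2])),"F_tool",np.round(Rm.T@o['force'],2),"M",np.round(o['ft_torque'],3),"pos",np.round(o['position'],4),"j7 tq %.3f"%o['joint_efforts'][6],"w %.4f"%(o['width']*.0918))
E
python3 s.py; python3 -m pendant '[[[0,0,0],[0,0,-2],0.055],[[0,0,0],[0,0,-3],0.055],[[0,0,0],[0,0,-3],0.055]]'; python3 s.py;  python3 -m pendant '[[[0,0,0],[0,0,-4],0.055],[[0,0,0],[0,0,-4],0.055]]'; python3 s.py
```

```text
yaw -3.75 tilt 0.01 F_tool [ 0.84 -0.32  0.54] M [ 0.129 -0.139  0.032] pos [ 0.5381 -0.2041  0.1208] j7 tq -0.020 w 0.0590
clock: 9.25
position: [0.5381, -0.2041, 0.1209]
ee_rot: [3.139, 0.122, 0.0]
force: [1.3, 1.3, -1.1]
width: 0.642
yaw 4.44 tilt 0.01 F_tool [ 1.42 -1.16  1.12] M [ 0.145 -0.263 -0.01 ] pos [ 0.5381 -0.2041  0.1209] j7 tq -0.746 w 0.0589
clock: 9.5
position: [0.5382, -0.204, 0.1209]
ee_rot: [3.123, 0.341, 0.0]
force: [1.4, 0.2, -2.0]
width: 0.643
yaw 12.47 tilt 0.00 F_tool [1.43 0.13 2.01] M [ 0.124 -0.289  0.028] pos [ 0.5382 -0.204   0.1209] j7 tq -0.998 w 0.0590
```

```bash
python3 -m pendant '[[[0.0003,0,0.0001],[0,0,-4],0.055],[[0,0,0],[0,0,-4],0.055]]'; python3 s.py;  python3 -m pendant '[[[0,0,0],[0,0,-4],0.055],[[0,0,0],[0,0,-4],0.055]]'; python3 s.py
```

```text
clock: 9.75
position: [0.5381, -0.2044, 0.1209]
ee_rot: [3.091, 0.557, -0.001]
force: [-0.5, -0.8, -0.4]
width: 0.638
yaw 20.44 tilt 0.03 F_tool [-0.72  0.64  0.4 ] M [-0.039  0.052 -0.041] pos [ 0.5381 -0.2044  0.1209] j7 tq -0.916 w 0.0586
clock: 10.0
position: [0.5382, -0.2043, 0.1208]
ee_rot: [3.045, 0.772, -0.001]
force: [0.2, 1.0, -0.1]
width: 0.64
yaw 28.44 tilt 0.03 F_tool [ 0.63 -0.78  0.12] M [ 0.062 -0.037 -0.099] pos [ 0.5382 -0.2043  0.1208] j7 tq -0.912 w 0.0588
```

```bash
python3 -m pendant '[[[0,0,0],[0,0,-4],0.055],[[0,0,0],[0,0,-4],0.055]]'; python3 s.py;  python3 -m pendant '[[[0,0,0],[0,0,-4],0.055],[[0,0,0],[0,0,-4],0.055]]'; python3 s.py
```

```text
clock: 10.25
position: [0.5382, -0.2042, 0.1209]
ee_rot: [2.984, 0.982, -0.0]
force: [-0.1, 0.4, 0.2]
width: 0.639
yaw 36.45 tilt 0.02 F_tool [ 0.19 -0.41 -0.23] M [ 0.015 -0.088 -0.069] pos [ 0.5382 -0.2042  0.1209] j7 tq -0.914 w 0.0587
clock: 10.5
position: [0.5383, -0.2041, 0.1208]
ee_rot: [2.908, 1.188, -0.0]
force: [0.7, 0.3, -0.3]
width: 0.647
yaw 44.45 tilt 0.01 F_tool [0.71 0.26 0.27] M [ 0.08  -0.179 -0.105] pos [ 0.5383 -0.2041  0.1208] j7 tq -0.913 w 0.0594
```

```bash
python3 -m pendant '[[[0,0,0],[0,0,-4],0.055],[[0,0,0],[0,0,-4],0.055]]'; python3 s.py;  python3 -m pendant '[[[0,0,0],[0,0,-2],0.055],[[0,0,0],[0,0,-2],0.055]]'; python3 s.py;python3 -m pendant '[[[0,0,0],[0,0,-2],0.055]]'; python3 s.py
```

```text
clock: 10.75
position: [0.5384, -0.204, 0.1209]
ee_rot: [2.818, 1.388, -0.0]
force: [0.6, 0.3, -0.2]
width: 0.643
yaw 52.46 tilt 0.00 F_tool [0.63 0.32 0.22] M [ 0.132 -0.181 -0.11 ] pos [ 0.5384 -0.204   0.1209] j7 tq -0.913 w 0.0591
clock: 11.0
position: [0.5384, -0.2039, 0.1209]
ee_rot: [2.769, 1.483, -0.0]
force: [1.3, 0.9, 0.2]
width: 0.64
yaw 56.34 tilt 0.00 F_tool [ 1.5   0.58 -0.15] M [ 0.163 -0.243 -0.097] pos [ 0.5384 -0.2039  0.1209] j7 tq -0.404 w 0.0587
clock: 11.12
position: [0.5384, -0.2039, 0.1209]
ee_rot: [-2.743, -1.532, 0.0]
force: [0.5, 0.6, -0.3]
width: 0.641
yaw 58.37 tilt 0.01 F_tool [0.8  0.11 0.33] M [ 0.176 -0.227 -0.056] pos [ 0.5384 -0.2039  0.1209] j7 tq -0.436 w 0.0589
```

```bash
for i in 1; do python3 -m pendant '[[[0,0,0],[0,0,-2],0.055]]' >/dev/null; python3 s.py;python3 -m pendant '[[[0,0,0],[0,0,-2],0.055]]'>/dev/null; python3 s.py;python3 -m pendant '[[[0,0,0],[0,0,-2],0.055]]'>/dev/null; python3 s.py;done
```

```text
yaw 60.39 tilt 0.00 F_tool [0.86 0.38 0.43] M [ 0.162 -0.222 -0.133] pos [ 0.5384 -0.2038  0.1209] j7 tq -0.437 w 0.0592
yaw 62.39 tilt 0.01 F_tool [ 1.44  0.75 -0.02] M [ 0.207 -0.225 -0.11 ] pos [ 0.5384 -0.2038  0.1209] j7 tq -0.435 w 0.0585
yaw 64.40 tilt 0.00 F_tool [1.85 0.01 1.41] M [ 0.158 -0.238 -0.08 ] pos [ 0.5384 -0.2038  0.1209] j7 tq -0.434 w 0.0590
```

```bash
python3 -m pendant '[[[0.0002,0,0],[0,0,-2],0.055]]' >/dev/null; python3 s.py;python3 -m pendant '[[[0,0,0],[0,0,-2],0.055]]'>/dev/null; python3 s.py
```

```text
yaw 66.39 tilt 0.01 F_tool [ 1.11  0.26 -0.49] M [ 0.179 -0.154 -0.055] pos [ 0.5384 -0.2037  0.1209] j7 tq -0.423 w 0.0591
yaw 68.39 tilt 0.01 F_tool [0.94 0.81 0.62] M [ 0.191 -0.216 -0.041] pos [ 0.5384 -0.2037  0.1209] j7 tq -0.435 w 0.0590
```

```bash
python3 -m pendant '[[[0,0,0],[0,0,-2],0.055]]' >/dev/null; python3 s.py;python3 -m pendant '[[[0,0,0],[0,0,-1],0.055]]'>/dev/null; python3 s.py
```

```text
yaw 70.39 tilt 0.01 F_tool [0.9  0.09 0.4 ] M [ 0.146 -0.2   -0.03 ] pos [ 0.5384 -0.2037  0.1209] j7 tq -0.431 w 0.0589
yaw 71.34 tilt 0.01 F_tool [1.04 0.28 1.06] M [ 0.203 -0.21  -0.112] pos [ 0.5384 -0.2037  0.1209] j7 tq -0.005 w 0.0588
```

Run:
```python
from h import *
o,im,d,P=snap("wrist","w3"); np.save("P3.npy",P)
cv2.imwrite("pics/w3b.png",np.clip(im[:,:,::-1].astype(int)*2,0,255))
```

```text
[ WARN:0@2.268] global loadsave.cpp:1063 imwrite_ Unsupported depth image for selected encoder is fallbacked to CV_8U.
```

View pics/w3b.png

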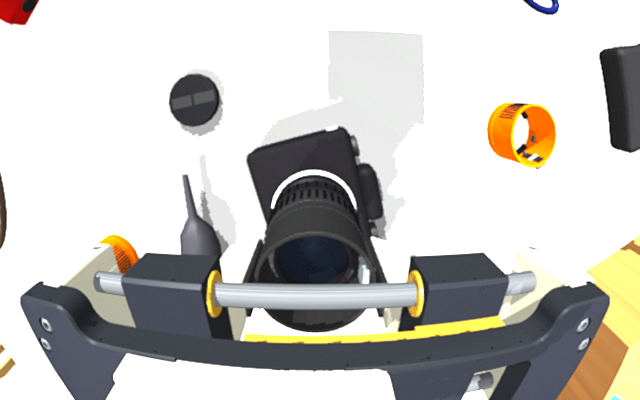

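```bash
python3 -m pendant '[[[0,0,0],[0,0,-1.5],0.055]]' >/dev/null; python3 s.py;python3 -m pendant '[[[0,0,0],[0,0,-1.5],0.055]]'>/dev/null; python3 s.py;python3 -m pendant '[[[0,0,0],[0,0,-1.5],0.055]]'>/dev/null; python3 s.py
```

```text
yaw 72.82 tilt 0.01 F_tool [1.13 0.52 0.65] M [ 0.21  -0.113 -0.036] pos [ 0.5384 -0.2037  0.1209] j7 tq -0.485 w 0.0590
yaw 74.37 tilt 0.01 F_tool [0.38 0.19 1.35] M [ 0.208 -0.081 -0.035] pos [ 0.5384 -0.2036  0.1209] j7 tq -0.320 w 0.0591
yaw 75.86 tilt 0.03 F_tool [ 1.55 -1.13  0.04] M [ 0.337  0.1   -0.119] pos [ 0.5383 -0.2036  0.1209] j7 tq -0.242 w 0.0589
```

```bash
python3 -m pendant '[[[0,0,0],[0,0,-1.5],0.055]]' >/dev/null; python3 s.py;python3 -m pendant '[[[0,0,0],[0,0,-1.5],0.055]]'>/dev/null; python3 s.py
```

```text
yaw 77.35 tilt 0.05 F_tool [ 1.55 -2.1  -1.63] M [ 0.426  0.399 -0.282] pos [ 0.538  -0.2035  0.1209] j7 tq -0.128 w 0.0591
yaw 78.84 tilt 0.05 F_tool [ 0.79 -3.48 -0.91] M [ 0.382  0.474 -0.353] pos [ 0.538  -0.2036  0.1209] j7 tq 0.008 w 0.0588
```

```bash
python3 -m pendant '[[[0,0,0],[0,0,1.5],0.055]]' >/dev/null; python3 s.py;python3 -m pendant '[[[0,0,0],[0,0,1.5],0.055]]'>/dev/null; python3 s.py
```

```text
yaw 77.22 tilt 0.04 F_tool [ 1.59 -3.24 -1.51] M [ 0.56   0.577 -0.03 ] pos [ 0.5381 -0.2036  0.1208] j7 tq 0.927 w 0.0589
yaw 75.65 tilt 0.01 F_tool [ 0.76 -2.13  0.05] M [0.328 0.358 0.056] pos [ 0.5384 -0.2036  0.1208] j7 tq 0.413 w 0.0586
```

```bash
python3 -m pendant '[[[0,-0.0004,0],[0,0,0.8],0.055]]' >/dev/null; python3 s.py;python3 -m pendant '[[[0,0,-0.001],[0,0,0],0.055]]'>/dev/null; python3 s.py;python3 -m pendant '[[[0,0,-0.001],[0,0,0],0.055]]'>/dev/null; python3 s.py
```

```text
yaw 74.89 tilt 0.03 F_tool [ 1.65 -0.61  0.74] M [ 0.236 -0.045  0.055] pos [ 0.5383 -0.2036  0.1209] j7 tq 0.065 w 0.0588
yaw 74.95 tilt 0.02 F_tool [ 2.26 -0.19  2.33] M [ 0.196 -0.137 -0.02 ] pos [ 0.5383 -0.2036  0.1218] j7 tq -0.156 w 0.0592
yaw 74.97 tilt 0.02 F_tool [ 1.82 -0.46  2.3 ] M [ 0.258 -0.204 -0.004] pos [ 0.5384 -0.2037  0.1229] j7 tq -0.011 w 0.0593
```

Lifting with only about 2.3 N of drag, so the hood is free. I'll carry on up.

```bash
python3 -m pendant '[[[0.0003,0,-0.002],[0,0,0],0.055]]'>/dev/null; python3 s.py;python3 -m pendant '[[[0,0,-0.002],[0,0,0],0.055]]'>/dev/null; python3 s.py;python3 -m pendant '[[[0,0,-0.003],[0,0,0],0.055]]'>/dev/null; python3 s.py
```

```text
yaw 74.96 tilt 0.02 F_tool [0.61 1.   2.58] M [ 0.028 -0.164 -0.006] pos [ 0.5383 -0.2035  0.125 ] j7 tq -0.012 w 0.0589
yaw 74.96 tilt 0.02 F_tool [0.33 0.9  3.46] M [ 0.09  -0.288 -0.001] pos [ 0.5383 -0.2035  0.1271] j7 tq -0.028 w 0.0590
yaw 74.95 tilt 0.02 F_tool [-0.17 -0.05  1.23] M [-0.035 -0.06  -0.031] pos [ 0.5382 -0.2036  0.1303] j7 tq -0.041 w 0.0587
```

```bash
python3 -m pendant '[[[0,0,-0.004],[0,0,0],0.055],[[0,0,-0.004],[0,0,0],0.055]]'>/dev/null; python3 s.py;python3 -m pendant '[[[0,0,-0.005],[0,0,0],0.055],[[0,0,-0.005],[0,0,0],0.055],[[0,0,-0.01],[0,0,0],0.055],[[0,0,-0.02],[0,0,0],0.055],[[0,0,-0.03],[0,0,0],0.055]]'>/dev/null; python3 s.py
python3 - <<'E'
from h import *
o,im,d,P=snap("wrist","w4")
snap("scene","s4")
a=cv2.imread("pics/w4.png");cv2.imwrite("pics/w4b.png",np.clip(a.astype(int)*2,0,255).astype(np.uint8))
a=cv2.imread("pics/s4.png");cv2.imwrite("pics/s4b.png",cv2.resize(a[80:240,180:420],None,fx=3,fy=3))
E
```

```text
yaw 74.95 tilt 0.02 F_tool [-0.3   0.06 -0.03] M [-0.043 -0.065  0.044] pos [ 0.5382 -0.2035  0.1384] j7 tq -0.044 w 0.0589
yaw 74.97 tilt 0.08 F_tool [-0.24  0.34  0.51] M [-0.081 -0.092  0.033] pos [ 0.5377 -0.2032  0.2084] j7 tq -0.324 w 0.0592
```

View pics/w4b.png

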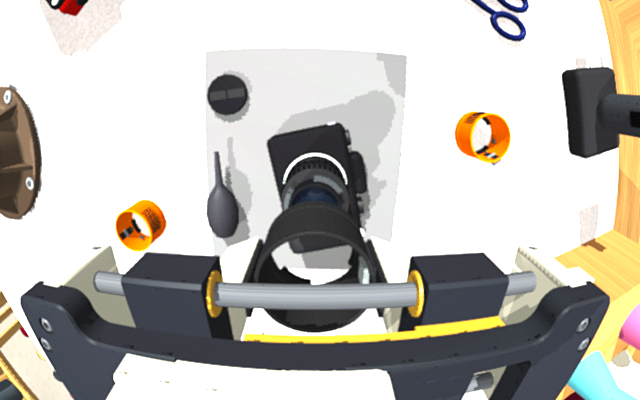

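View pics/s4b.png

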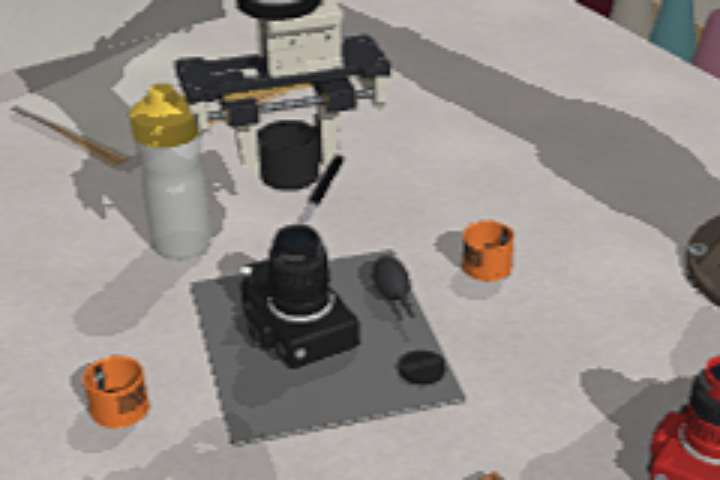

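```bash
python3 -m pendant '[[[0.02,-0.004,0],[0,0,0],0.055],[[0.04,-0.007,0],[0,0,0],0.055],[[0.045,-0.008,0],[0,0,0],0.055],[[0.05,-0.009,0],[0,0,0],0.055],[[0.05,-0.009,0],[0,0,0],0.055],[[0.05,-0.009,0],[0,0,0],0.055],[[0.05,-0.009,0],[0,0,0],0.055],[[0.045,-0.008,0],[0,0,0],0.055],[[0.04,-0.007,0],[0,0,0],0.055],[[0.023,-0.0045,0],[0,0,0],0.055]]';python3 -m pendant '[[[0,0,0],[0,0,0],0.055],[[0,0,0],[0,0,0],0.055]]'; python3 s.py
python3 - <<'E'
from h import *
o,im,d,P=snap("wrist","w5")
for l in ["tray","battery"]:
    for r in arm.masks_of("wrist",l)[:2]:
        m=r["pixels"]; q=P[m]; q=q[~np.isnan(q[:,0])]
        print(l,round(r["conf"],2),np.round(r["rect"]),m.sum(),np.round(np.median(q,0),3),np.round(np.percentile(q,[1,99],axis=0),3).tolist())
E
```

```text
clock: 15.9
position: [0.5713, 0.2191, 0.2069]
ee_rot: [-2.487, -1.915, 0.002]
force: [0.1, -0.7, -0.5]
width: 0.645
clock: 16.15
position: [0.5726, 0.2145, 0.2071]
ee_rot: [2.493, 1.912, -0.003]
force: [-0.9, -1.9, -0.2]
width: 0.642
yaw 74.98 tilt 0.10 F_tool [-2.06 -0.4   0.16] M [-0.069 -0.14   0.02 ] pos [0.5726 0.2145 0.2071] j7 tq -0.041 w 0.0589
tray 0.9 [313. 181. 176. 191.] 17200 [0.58  0.229 0.006] [[0.493, 0.096, 0.004], [0.651, 0.3, 0.017]]
battery 0.55 [321. 251.  50.  30.] 1274 [0.554 0.126 0.026] [[0.529, 0.097, 0.007], [0.584, 0.242, 0.241]]
```

View pics/w5.png

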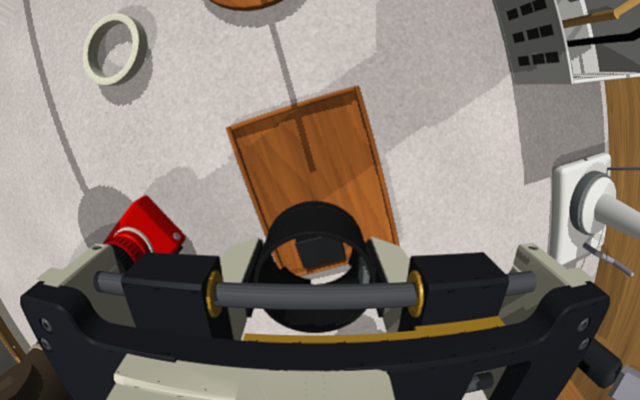

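```bash
python3 -m pendant '[[[0,0,0.02],[0,0,0],0.055],[[0,0,0.04],[0,0,0],0.055],[[0,0,0.04],[0,0,0],0.055],[[0,0,0.035],[0,0,0],0.055],[[0,0,0.025],[0,0,0],0.055],[[0,0,0.012],[0,0,0],0.055],[[0,0,0.008],[0,0,0],0.055],[[0,0,0],[0,0,0],0.055],[[0,0,0],[0,0,0],0.055]]'; python3 s.py; python3 -m pendant '[[[0,0,0.002],[0,0,0],0.055],[[0,0,0],[0,0,0],0.055]]' >/dev/null; python3 s.py
```

```text
clock: 17.42
position: [0.574, 0.2151, 0.0288]
ee_rot: [2.493, 1.911, 0.002]
force: [-0.6, -0.4, -0.4]
width: 0.643
yaw 74.96 tilt 0.08 F_tool [-0.53 -0.51  0.43] M [-0.032 -0.128  0.002] pos [0.574  0.2151 0.0288] j7 tq -0.002 w 0.0590
yaw 74.96 tilt 0.02 F_tool [-0.34 -0.02  0.95] M [ 0.027 -0.083  0.022] pos [0.5735 0.2149 0.0261] j7 tq -0.014 w 0.0592
```

```bash
python3 -m pendant '[[[0,0,0.003],[0,0,0],0.055],[[0,0,0.003],[0,0,0],0.055],[[0,0,0],[0,0,0],0.055]]' >/dev/null; python3 s.py;python3 -m pendant '[[[0,0,0.001],[0,0,0],0.055],[[0,0,0.0],[0,0,0],0.055]]' >/dev/null; python3 s.py;python3 -m pendant '[[[0,0,0.001],[0,0,0],0.055],[[0,0,0.0],[0,0,0],0.055]]' >/dev/null; python3 s.py;python3 -m pendant '[[[0,0,0.001],[0,0,0],0.055],[[0,0,0.0],[0,0,0],0.055]]' >/dev/null; python3 s.py
```

```text
yaw 74.96 tilt 0.04 F_tool [-0.87 -0.99  0.7 ] M [ 0.004 -0.122  0.029] pos [0.5731 0.2148 0.0195] j7 tq -0.026 w 0.0589
yaw 74.96 tilt 0.00 F_tool [0.04 0.63 0.5 ] M [-0.013 -0.062  0.045] pos [0.5734 0.2149 0.0189] j7 tq -0.008 w 0.0589
yaw 74.96 tilt 0.01 F_tool [-0.63 -0.45  1.23] M [-0.02  -0.045  0.017] pos [0.5734 0.2149 0.0179] j7 tq -0.008 w 0.0587
yaw 74.96 tilt 0.00 F_tool [-0.01  1.17  1.34] M [-0.042 -0.083 -0.044] pos [0.5734 0.2149 0.0169] j7 tq -0.008 w 0.0588
```

```bash
python3 -m pendant '[[[0,0,0.0005],[0,0,0],0.055],[[0,0,0.0],[0,0,0],0.055]]' >/dev/null; python3 s.py;python3 -m pendant '[[[0,0,0.0005],[0,0,0],0.055],[[0,0,0.0],[0,0,0],0.055]]' >/dev/null; python3 s.py;python3 -m pendant '[[[0,0,0.0005],[0,0,0],0.055],[[0,0,0.0],[0,0,0],0.055]]' >/dev/null; python3 s.py
```

```text
yaw 74.96 tilt 0.02 F_tool [-1.95 -1.31 -4.41] M [-0.265  0.245 -0.035] pos [0.5734 0.2149 0.0168] j7 tq 0.007 w 0.0589
yaw 74.96 tilt 0.03 F_tool [ -2.21  -3.31 -10.57] M [-0.466  0.602 -0.038] pos [0.5734 0.2149 0.0168] j7 tq -0.001 w 0.0593
yaw 74.96 tilt 0.04 F_tool [ -4.52  -3.75 -16.77] M [-0.612  1.019  0.013] pos [0.5734 0.2149 0.0167] j7 tq -0.024 w 0.0588
```

```bash
python3 -m pendant '[[[0,0,-0.0012],[0,0,0],0.055],[[0,0,0],[0,0,0],0.055]]' >/dev/null; python3 s.py;python3 -m pendant '[[[0,0,0],[0,0,0],0.061],[[0,0.0,0],[0,0,0],0.064],[[0,0,0],[0,0,0],0.068],[[0,0.0,0],[0,0,0],0.072],[[0,0.0,0],[0,0,0],0.076],[[0,0,0],[0,0,0],0.078],[[0,0.0,0],[0,0,0],0.078]]'; python3 s.py
```

```text
yaw 74.96 tilt 0.02 F_tool [-1.18 -0.83 -4.74] M [-0.163  0.097 -0.046] pos [0.5736 0.2149 0.0168] j7 tq 0.003 w 0.0587
clock: 20.68
position: [0.5734, 0.2149, 0.0166]
ee_rot: [2.493, 1.912, -0.0]
force: [0.1, 0.0, -0.6]
width: 0.849
yaw 74.96 tilt 0.00 F_tool [0.05 0.14 0.64] M [-0.051 -0.105  0.007] pos [0.5734 0.2149 0.0166] j7 tq 0.000 w 0.0779
```

```bash
python3 -m pendant '[[[0,0,-0.004],[0,0,0],0.078],[[0,0.0,-0.006],[0,0,0],0.078]]'; python3 s.py; python3 -m pendant '[[[0,0,-0.015],[0,0,0],0.078],[[0,0.0,-0.03],[0,0,0],0.078],[[0,0,-0.04],[0,0,0],0.085],[[0,0,-0.05],[0,0,0],0.085],[[0,0,-0.03],[0,0,0],0.085],[[0,0,0],[0,0,0],0.085],[[0,0,0],[0,0,0],0.085]]'
python3 - <<'E'
from fit import *
o,im,d,P=snap("wrist","w6"); print(o["position"])
c=np.array([.5734,.2149]);rad=np.hypot(P[...,0]-c[0],P[...,1]-c[1])
q=P[(rad<.04)&(P[...,2]>.047)&(P[...,2]<.06)]
print(len(q),np.percentile(q[:,2],[5,50,95]),circ(q,.0285))
o,im,d,P=snap("top","t6"); o,im,d,P=snap("scene","s6")
a=cv2.imread("pics/s6.png");cv2.imwrite("pics/s6b.png",cv2.resize(a[100:330,200:440],None,fx=2.5,fy=2.5))
E
```

```text
clock: 20.92
position: [0.5733, 0.2149, 0.0269]
ee_rot: [-2.493, -1.912, 0.0]
force: [-1.0, 0.3, -0.1]
width: 0.845
yaw 74.96 tilt 0.01 F_tool [ 0.06 -1.1   0.14] M [-0.008 -0.096 -0.063] pos [0.5733 0.2149 0.0269] j7 tq -0.093 w 0.0775
clock: 21.8
position: [0.5731, 0.2146, 0.1917]
ee_rot: [2.493, 1.911, -0.0]
force: [0.0, 0.5, -0.2]
width: 0.927
[0.57313218 0.21463371 0.19173189]
498 [0.04771783 0.05084448 0.05230001] (array([0.57115952, 0.21565947]), np.float64(0.0009804752046888834))
```

View pics/w6.png

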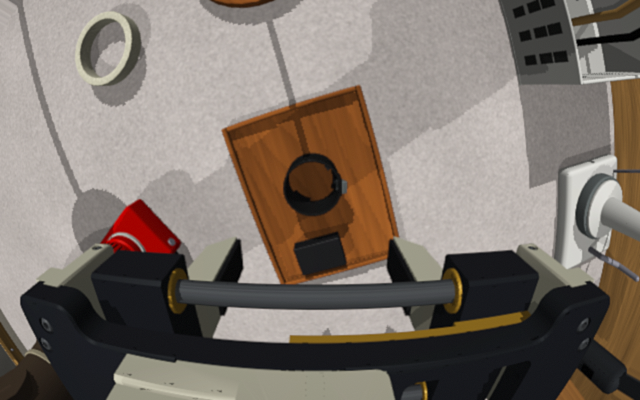

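View pics/s6b.png

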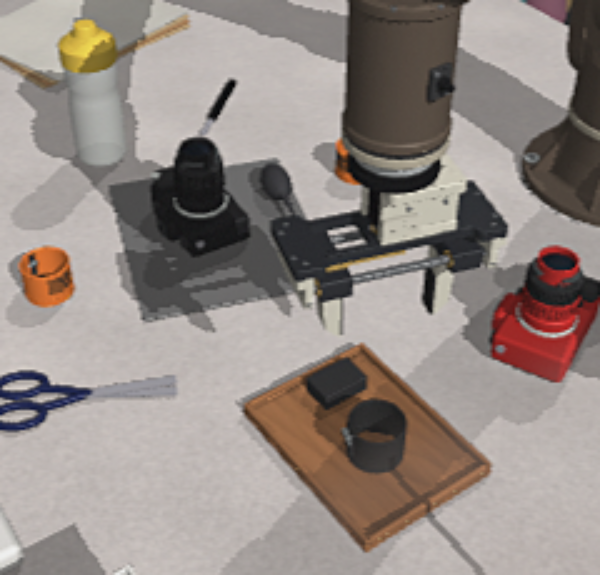

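```bash
python3 -c "
from h import *
print(arm.sign_off()); print(arm.observe()['clock'])"
```

```text
the job is handed in; nothing more can be done
None
the job is handed in; nothing more can be done
```

The hood is off the lens and standing rim-down in the wooden tray, clear of the battery. I handed the job in at about 22 s of the 67 s allowed, and sign-off gives no verdict.

**Removal:** I pinched the button flush at a 14 N grip and kept the sideways load on the camera to a few newtons. I then turned the hood anticlockwise about 80°, until the wrist torque rose from about 0.1 to 0.35 N m. I eased it back about 4° in all; some of that was only unwinding the load at the stop. The hood lifted off with at most about 3.5 N of drag, and I set it down with at most about 17 N on the tray.

**Last checks:**
- **Hood:** the wrist camera puts its centre at about (0.571, 0.216) m and its rim at about 51 mm. That matches 45 mm of hood standing on the 6 mm tray floor. It looked upright, and the gripper was open and clear above it.
- **Camera and other things:** by eye in the pictures the camera lies where it was, and nothing else looks disturbed. I did not measure how far the eyelets moved. The stop torque slightly exceeded the 0.3 N m twist figure for a moment, so the camera may have turned by a degree or two at most.

No check failed. The three cameras' estimates of the hood's starting position differed by about 2 mm, within calibration, and I settled it by touch.

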